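# Unclamp the blind spacer and present it bore-up

## Robot

A 6-joint arm with a two-finger parallel gripper is mounted at the origin on the work surface. World frame = base frame: x ahead of the robot, y to its left, z up, the work surface at z = 0. Lengths are in m, angles in rad, forces in N, time in s.
With the tool pointing down it reaches from about 0.4 to 0.825 m from the base axis. Payload 7 kg.
Tool frame: the origin (TCP) lies midway between the tips of the shut fingers; the grasp point (between the pads) lies 19 mm behind it (arm.hold_point_z is the distance from the TCP to the grasp point, in m); z points along the fingers, x is the direction in which the jaws open and shut, and the axes are right-handed (so a half turn about z gives the same grasp; the last joint's range is limited). The gripper opens to 88 mm and grips with 3 to 60 N. Pads are 19 mm wide; open, the fingers measure 130 mm over their backs; the gripper's body (78 mm by 193 mm) begins 47 mm behind the grasp point.
Start: joints at [1.526, 0.359, 0.012, 0, -1.224, -0.288], TCP at [0.221, 0.638, 0.227] pointing down, gripper open.
Joint ranges: [-3.07, 3.07], [-1.43, 2.12], [-1.02, 1.25], [-3.03, 1.67], [-3.05, -0], [-3.03, 3.03]. Speed limits (rad/s): [2.39, 2.39, 3.01, 3.14, 3.14, 3.14].

## Interface

Orientations are given as [roll, pitch, yaw] about the fixed x, y, z axes, in that order (R = Rz(yaw) Ry(pitch) Rx(roll)).
In Python, from station import readout, viewer, job, arm gives the robot as it stands.
- The arm moves only by the tool apply_moves, never from a script. Its argument "deltas" is text: rows parted by semicolons, each of 4 numbers parted by spaces: the shift along the tool's x, y, z in cm, then the turn about the tool's z in rad. A call has 1 to 10 rows; each row shifts and turns the commanded pose from where the row before left it, along the tool's axes as they then stand; what a row does not reach is not made up. A row lasts 1/8 s, in which the tool goes at most 62.5 mm and 10.7 degrees, less where a joint would pass 70% of its speed; a pose out of reach is approached as far as the arm can. A call is refused whole if a number of a shift passes 6.25 or a number of a turn 0.188, either way. A call with a gripper value outside its range is refused whole. "gripper" is the closure, from -1 (fully open) to 1 (shut), so that 0 is half open, set as the call begins (left out, the last holds). The fingers move at their own pace and stop on an object; "squeeze" is the grip in N (left out, the last holds). Time passes only in rows, so rows that do not move let the fingers close. It gives the time, the measured TCP pose, the force and the opening at its end, in the units of the state.
- readout.get_state(): the state, without advancing time (a new reading comes with each control period).
- viewer.grab_frame(name): name is "side" or "top"; returns a dict with "image" (420x560x3 uint8, red, green, blue), "camera_matrix" (3x3 intrinsics, pixels), "cam_to_world" (4x4, takes a point from camera to world coordinates). Camera axes: x right, y up, looking along -z (the intrinsics and any distortion apply to the point x, -y, -z); pixel columns grow to the right and rows downward; lengths in m; the calibration is good to about 2 mm. A picture is of the moment at which its call begins. There is no depth.
- job.job_done(): hands the job in, once; it reports no verdict.
Trained networks look in the newest picture that a camera, given by its name, has taken for a name from the list of things; names that differ only in an ending like _2 or _b are one class to them, and where a whole thing is asked for, a point or a joint stands for the part that bears it (a point fixed in the world has none). Each returns a list of dicts, best first, with "conf" (0 to 1); they miss things now and then, are a little off and sometimes report something else, mostly with a low value. They report only what shows in the picture. A call takes as long as a camera call. They do not tell look-alikes from the thing itself.
- viewer.silhouettes(camera, query): "region" (420x560 bool, what is visible of it) and "extent" ([left, top, width, height] in pixels, round what is visible of it).
The state is a dict: "t": time; "q": joint angles; "qd": joint speeds; "joint_efforts": joint torques, N m; "eef_pos": TCP position; "ee_rot": TCP orientation; "force": force on the tool from outside, world axes, zero at the start; "moment": the same for the moment, N m; "width": finger opening in m.
Only numpy, scipy, OpenCV 4.12 (cv2) and the standard library are available. Lean on these libraries where they do the work, as an engineer would, in place of code of your own. Each camera call takes 0.05 s, during which the arm holds its last target.

## Task

At the turbocharger bench, turn the clamp knob clockwise until it clicks past its detent and the clamp arm stays swung clear, then take the spacer that was under the clamp, turn it over as needed to find its blind hole, and finish holding it in the gripper with the hole facing straight up, over the black mat, about 15 to 20 cm above the bench and touching nothing else. Do not put it down at the end: the program finishes while still holding it, at rest. Leave the identical spare spacer on its round stand and everything else on the bench where it is.

Things in the scene. Friction and masses are not known exactly. Their poses are not given: they have to be found in the camera images.
- holder: fixed holder: steel plate 230 x 90 x 10 mm, origin under its centre, z up. At x = -60 mm it carries a round rubber pad (72 mm across, top 14 mm above the bench) on which one spacer lies; at x = +60 mm a grey post 32 mm across carries the swing clamp. A pillar 14 mm across, 55 mm tall, with the detent spring stands at x = +95 mm. 
- pad (a point): centre of the top of the holder's rubber pad, 14 mm above the bench; the spacer lies within 6 mm of it at the start
- clamp (a joint): angle of the swing clamp about its vertical post, rad: 0 = closed (arm over the pad, a few mm above the spacer), grows clockwise seen from above to a stop at 1.4 = open (arm points to the holder's +y side, clear of the pad). A spring detent resists with about 0.15 N m and peaks at 0.7: let go before that it springs back to 0, beyond that it snaps on to 1.4 and stays.
- clamp_grip (a point): grip point of the clamp knob, on its axis, 92 mm above the bench: a black upright bar 56 mm long (along this point's x axis), 14 mm wide (along y) and 30 mm tall (from 75 to 105 mm above the bench) that turns with the clamp. The flat steel clamp arm is 18 mm wide, 7 mm thick, its underside 67 mm above the bench, and reaches 140 mm from the axis towards this point's -x.
- spacer_a: plain aluminium spacer block, 44 x 44 mm by 48 mm long, 0.15 to 0.25 kg, with one round blind hole 30 mm across, 34 mm deep in one square end. Origin at the block's centre; z runs along the length and points OUT of the hole, x and y are square to the sides. It starts with the hole facing straight down, at any yaw. Either under the clamp or the spare on the stand.
- spacer_b: plain aluminium spacer block, 44 x 44 mm by 48 mm long, 0.15 to 0.25 kg, with one round blind hole 30 mm across, 34 mm deep in one square end. Origin at the block's centre; z runs along the length and points OUT of the hole, x and y are square to the sides. It starts lying on one of its sides, the hole facing level in any direction. Either under the clamp or the spare on the stand.
- mat: fixed black rubber bench mat, 200 x 200 x 4 mm, origin under its centre: a clear place to set the spacer down and regrasp it; nothing stands on it
- stand: fixed round stand, 92 mm across, top 14 mm above the bench, origin under its centre; the spare spacer lies on it and must stay
- housing: bystander: cast aluminium turbo compressor housing, about 130 x 110 x 58 mm, origin under its centre; leave alone
- impeller: bystander: small steel turbine wheel, 52 mm across, 26 mm tall; leave alone
- seal_ring: bystander: flat steel ring, 60 mm outside, 44 mm inside, 8 mm thick; leave alone
- spanner: bystander: steel spanner 170 mm long, lying flat along its x axis; leave alone
- driver: bystander: screwdriver lying along its x axis, about 200 mm long; leave alone
- tin: bystander: closed grey can, 70 mm across, 90 mm tall; leave alone
Mind the look-alikes: they are no part of the job. What is shaped like the holder but purple is not meant.

How it is judged:
On the way, in this order (a step that is already met when the one before it is completed fails the run):
1. the clamp is turned past its detent and stands open (value of joint clamp above 1.2 rad), for 0.2 s.
2. the clamped spacer is taken off the pad (horizontal distance between each of spacer_a, spacer_b and pad above 0.08 m), for 0.1 s.
At the end, for the whole second after the job is handed in: Clamp open (over 1.2 rad); the spacer that was under it held in the fingers, hole up within 0.2 rad, centre over 0.12 m above the bench, still (under 0.03 m/s), over the mat (within 0.15 m of its centre across), touching neither holder nor spare; the spare on its stand, moved less than 30 mm (value of joint clamp above 1.2 rad and ((height (world z) of spacer_a above 0.12 m and angle between spacer_a's own z axis and vertical below 0.2 rad and contact force between spacer_a and the fingers above 1 N and linear speed of spacer_a below 0.03 m/s and contact force between spacer_a and holder below 0.1 N and contact force between spacer_a and spacer_b below 0.1 N and horizontal distance between spacer_a and mat below 0.15 m and distance of spacer_b from where it was at the start of the episode below 0.03 m and horizontal distance between spacer_b and pad above 0.12 m) or (height (world z) of spacer_b above 0.12 m and angle between spacer_b's own z axis and vertical below 0.2 rad and contact force between spacer_b and the fingers above 1 N and linear speed of spacer_b below 0.03 m/s and contact force between spacer_b and holder below 0.1 N and contact force between spacer_b and spacer_a below 0.1 N and horizontal distance between spacer_b and mat below 0.15 m and distance of spacer_a from where it was at the start of the episode below 0.03 m and horizontal distance between spacer_a and pad above 0.12 m))); the arm keeps its last pose, push and grip.
It fails at once if the spare spacer is disturbed (distance of each of spacer_a, spacer_b from where it was at the start of the episode above 0.03 m).
It fails at once if a bystander on the bench is moved more than 40 mm (distance of any of housing, impeller, seal_ring, spanner, driver, tin from where it was at the start of the episode above 0.04 m).
It also fails if it takes over 72 s, if anything falls off the work surface, if the arm or the gripper's body presses on something with over 40 N, if the wrist force passes 120 N, or if a joint passes its speed limit or range.

## Working session

There is one attempt and no reset: what is moved stays moved. The work goes in short steps, Python scripts to look and compute and a tool call to move; the robot and the scene stay as the last step left them, time stands still between calls to the robot, and variables do not carry over. Pictures are saved under pics/ and viewed, and the job is handed in when it is done.

Besides the shell and the picture viewer there is one more tool, called after ">>>" in YAML: its name, and indented under it one key for each argument. apply_moves: Moves the arm, as the interface text tells. Its arguments: {"type":"object","properties":{"deltas":{"type":"string"},"gripper":{"type":"number"},"squeeze":{"type":"number"}},"required":["deltas"]}

```bash
ls; mkdir -p pics; cat > h.py <<'E'
import numpy as np, cv2
from station import readout, viewer, job, arm
def grab(n,f):
    d=viewer.grab_frame(n); cv2.imwrite(f,d["image"][:,:,::-1]); return d
def pix2w(d,u,v,z):
    K=np.array(d["camera_matrix"]);T=np.array(d["cam_to_world"])
    r=np.linalg.inv(K)@[u,v,1]; r=T[:3,:3]@np.array([r[0],-r[1],-r[2]]); o=T[:3,3]
    return o+r*(z-o[2])/r[2]
def w2pix(d,p):
    K=np.array(d["camera_matrix"]);T=np.array(d["cam_to_world"])
    c=T[:3,:3].T@(np.array(p)-T[:3,3]); q=K@[c[0],-c[1],-c[2]]; return q[:2]/q[2]
E
python3 - <<'E'
from h import *
import pickle
for n in("top","side"):
    d=grab(n,f"pics/{n}0.png"); print(n,d.keys(),d["camera_matrix"],np.round(d["cam_to_world"],3).tolist()); pickle.dump(d,open(n+"0.pkl","wb"))
print(readout.get_state(), arm.hold_point_z, dir(arm))
E
```

```text
pics
top dict_keys(['image', 'camera_matrix', 'cam_to_world']) [[542.89578706   0.         285.23813745]
 [  0.         542.89578706 214.64463789]
 [  0.           0.           1.        ]] [[-0.018, 0.984, -0.175, 0.341], [-1.0, -0.014, 0.024, 0.02], [0.021, 0.175, 0.984, 1.327], [0.0, 0.0, 0.0, 1.0]]
side dict_keys(['image', 'camera_matrix', 'cam_to_world']) [[406.82399349   0.         280.85777866]
 [  0.         406.82399349 207.86747039]
 [  0.           0.           1.        ]] [[0.806, 0.377, -0.455, 0.116], [-0.592, 0.518, -0.618, -0.577], [0.003, 0.768, 0.641, 0.685], [0.0, 0.0, 0.0, 1.0]]
{'t': 0.1, 'q': array([ 1.52611164e+00,  3.59273581e-01,  1.11608310e-02, -2.87982121e-04,
       -1.22413097e+00, -2.88093531e-01]), 'qd': array([ 0.00025042, -0.00124296,  0.00152121,  0.00221544, -0.00152995,
        0.0005348 ]), 'joint_efforts': array([-1.60440552e-03, -5.84162557e+01,  2.93751544e+01,  7.01553673e+00,
        1.01635893e-02, -5.32959371e-05]), 'eef_pos': array([0.22039626, 0.63753686, 0.22575156]), 'ee_rot': array([-3.14144096e+00, -1.46466585e-03, -1.90367270e+00]), 'force': array([ 0.24936337, -0.56133065,  0.78202198]), 'moment': array([-0.00440071,  0.02768683,  0.02401282]), 'width': 0.0875051661520399} 0.0188 ['Unreachable', '__class__', '__delattr__', '__dict__', '__dir__', '__doc__', '__eq__', '__format__', '__ge__', '__getattribute__', '__getstate__', '__gt__', '__hash__', '__init__', '__init_subclass__', '__le__', '__lt__', '__module__', '__ne__', '__new__', '__reduce__', '__reduce_ex__', '__repr__', '__setattr__', '__sizeof__', '__str__', '__subclasshook__', '__weakref__', 'hold_point_z']
```

View pics/top0.png

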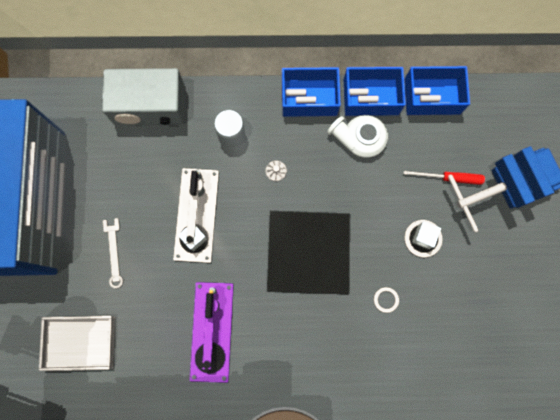

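View pics/side0.png

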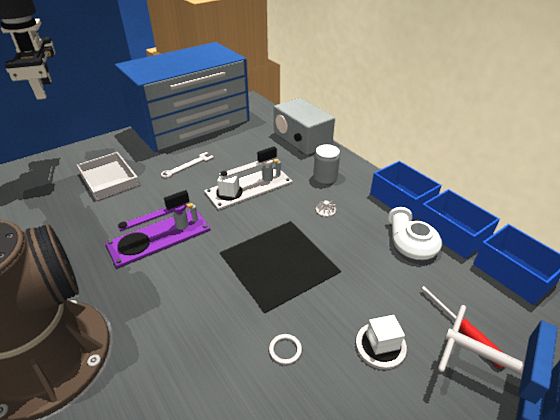

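```bash
python3 - <<'E'
from h import *
import pickle
d=pickle.load(open("top0.pkl","rb"));s=pickle.load(open("side0.pkl","rb"))
a=cv2.resize(d["image"][160:270,165:230],None,fx=5,fy=5,interpolation=cv2.INTER_CUBIC)
b=cv2.resize(s["image"][140:215,195:300],None,fx=4.2,fy=4.2,interpolation=cv2.INTER_CUBIC)
o=np.zeros((560,790,3),np.uint8);o[:a.shape[0],:a.shape[1]]=a;o[:b.shape[0],335:335+b.shape[1]]=b
c=cv2.resize(s["image"][310:370,350:415],None,fx=3.7,fy=3.7,interpolation=cv2.INTER_CUBIC);o[325:325+c.shape[0],335:335+c.shape[1]]=c
cv2.imwrite("pics/z0.png",o[:,:,::-1])
for (u,v) in [(182,169),(218,171),(211,262),(174,260)]: print(pix2w(d,u,v,0.01).round(4))
for q in ["holder","pad","clamp","clamp_grip","spacer_a","mat"]:
  for cam,n in((d,"top"),(s,"side")):
    r=viewer.silhouettes(n,q)
    for x in r[:4]:
        ys,xs=np.nonzero(x["region"]); print(q,n,round(x["conf"],2),x["extent"],xs.mean().round(1),ys.mean().round(1))
print([pix2w(d,u,v,0.004).round(3) for u,v in [(270,211),(350,212),(349,294),(267,292)]])
E
```

```text
[0.6934 0.2427 0.01  ]
[0.6872 0.1532 0.01  ]
[0.4605 0.1692 0.01  ]
[0.4667 0.2584 0.01  ]
holder top 0.87 [189.1, 280.3, 45.7, 101.7] 211.7 331.9
holder top 0.55 [172.6, 167.2, 47.6, 92.3] 196.4 213.3
holder side 0.76 [204.0, 146.7, 88.8, 63.7] 252.1 179.6
holder side 0.7 [105.4, 190.6, 108.1, 74.5] 157.3 230.2
pad top 0.87 [190.4, 286.1, 47.2, 95.9] 211.6 332.0
pad top 0.62 [171.3, 168.4, 49.1, 93.4] 196.4 213.0
pad side 0.81 [205.2, 145.2, 87.6, 64.0] 251.5 179.5
pad side 0.69 [106.8, 193.7, 100.9, 73.7] 157.0 230.3
clamp top 0.69 [186.7, 169.6, 14.8, 71.8] 192.8 204.9
clamp top 0.62 [203.2, 294.3, 15.0, 76.0] 208.7 327.5
clamp side 0.78 [218.9, 143.4, 61.3, 35.3] 253.2 162.1
clamp side 0.77 [117.6, 187.6, 71.1, 41.4] 160.2 209.6
clamp_grip top 0.71 [201.4, 291.3, 18.0, 75.0] 208.6 327.4
clamp_grip top 0.63 [188.9, 171.2, 13.9, 73.3] 192.9 203.2
clamp_grip side 0.97 [220.0, 145.3, 60.2, 35.2] 254.6 161.3
clamp_grip side 0.8 [119.0, 189.8, 69.5, 40.4] 160.6 209.3
clamp_grip side 0.71 [353.5, 325.4, 51.8, 44.4] 377.8 352.1
spacer_a top 0.92 [412.7, 223.1, 27.6, 26.9] 425.8 235.4
spacer_a top 0.69 [179.7, 227.1, 26.3, 23.4] 194.2 238.1
spacer_a side 0.92 [216.9, 175.6, 22.4, 23.2] 228.5 185.0
spacer_a side 0.91 [365.7, 319.2, 38.9, 39.3] 383.8 334.1
mat top 0.74 [263.6, 208.4, 83.6, 86.3] 308.6 252.5
mat top 0.53 [171.7, 169.6, 46.3, 90.9] 196.3 213.2
mat side 0.72 [221.4, 223.5, 118.3, 86.9] 278.3 264.8
[array([0.585, 0.025, 0.004]), array([ 0.58 , -0.174,  0.004]), array([ 0.378, -0.163,  0.004]), array([0.386, 0.035, 0.004])]
```

View pics/z0.png

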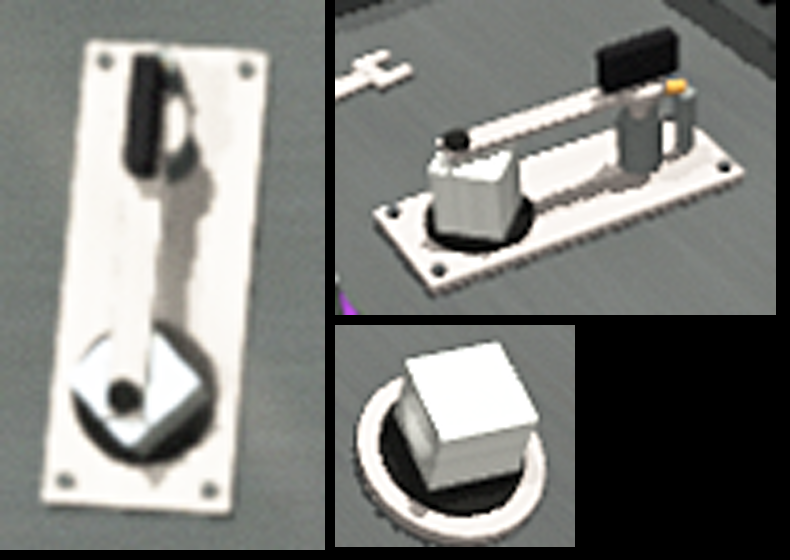

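```bash
cat >> h.py <<'E'
def overlay(d,f,boxes,crop,fx):
    im=d["image"].copy(); x0,y0,x1,y1=crop
    im=cv2.resize(im[y0:y1,x0:x1],None,fx=fx,fy=fx,interpolation=cv2.INTER_CUBIC)[:,:,::-1].copy()
    for c,yaw,(lx,ly,lz),col in boxes:
        R=np.array([[np.cos(yaw),-np.sin(yaw),0],[np.sin(yaw),np.cos(yaw),0],[0,0,1]])
        P={}
        for i in (-1,1):
            for j in (-1,1):
                for k in (-1,1):
                    P[i,j,k]=tuple(int(t) for t in ((w2pix(d,np.array(c)+R@np.array([i*lx/2,j*ly/2,k*lz/2]))-[x0,y0]+.5)*fx).round())
        for a in P:
            for b in P:
                if sum(p!=q for p,q in zip(a,b))==1: cv2.line(im,P[a],P[b],col,1)
    cv2.imwrite(f,im)
def plan(st,target,yaw,step=6.0,tstep=.18):
    p=np.array(st["eef_pos"]);y=st["ee_rot"][2]
    dy=(yaw-y+np.pi)%(2*np.pi)-np.pi
    d=np.array(target)-p; 
    tx=np.array([np.cos(y),np.sin(y),0]);ty=np.array([np.sin(y),-np.cos(y),0])
    print("tool delta cm",(np.array([d@tx,d@ty,-d[2]])*100).round(2),"turn z",-dy)
E
python3 - <<'E'
from h import *
import pickle
d=pickle.load(open("top0.pkl","rb"));s=pickle.load(open("side0.pkl","rb"))
hx,hy,a=0.577,0.206,-0.07
R=np.array([[np.cos(a),-np.sin(a)],[np.sin(a),np.cos(a)]])
def P(x,y,z): return [*(np.array([hx,hy])+R@[x,y]),z]
b=[(P(0,0,.005),a,(.23,.09,.01),(0,0,255)),(P(.06,0,.09),a,(.056,.014,.03),(0,255,0)),(P(-.01,0,.0705),a,(.14,.018,.007),(255,0,0))]
overlay(d,"pics/o1.png",b,(165,160,230,270),5.4)
overlay(s,"pics/o2.png",b,(195,140,300,215),7)
i1=cv2.imread("pics/o1.png");i2=cv2.imread("pics/o2.png")[:594]
i2=cv2.resize(i2,None,fx=.6,fy=.6)
o=np.zeros((594,800,3),np.uint8);o[:i1.shape[0],:i1.shape[1]]=i1;o[:i2.shape[0],352:352+i2.shape[1]]=i2[:,:448];cv2.imwrite("pics/o.png",o)
E
```

```text
(no output)
```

View pics/o.png

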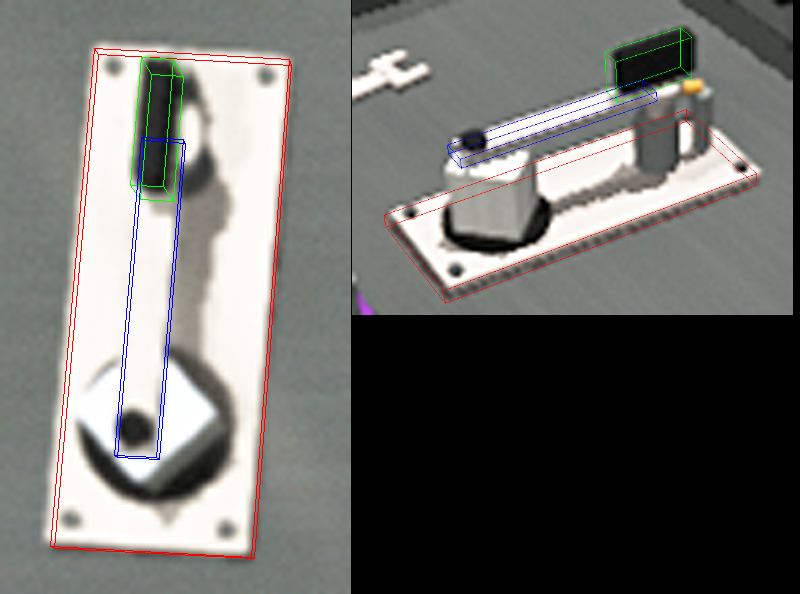

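```bash
python3 - <<'E'
from h import *
s=readout.get_state()
plan(s,[.35,.42,.226],-1.64)
s["eef_pos"]=[.35,.42,.226]; plan(s,[.639,.203,.16],-1.64)
E
```

```text
tool delta cm [ 16.37 -19.36   0.06] turn z -0.2635490903804789
tool delta cm [ 11.07 -34.4    6.6 ] turn z -0.2635490903804789
```

>>> apply_moves:
  deltas: "3.3 -3.9 0 0;3.3 -3.9 0 0;3.3 -3.9 0 0;3.3 -3.9 0 0;3.2 -3.8 0 0;1.6 -4.9 0 0;1.6 -4.9 0 0;1.6 -4.9 0 0;1.6 -4.9 0 0;1.6 -4.9 0 0"
  gripper: -1

```text
t: 1.95
eef_pos: [0.557, 0.2628, 0.2268]
ee_rot: [-3.141, 0.0, -1.903]
force: [0.1, 1.1, 0.6]
width: 0.0875
```

>>> apply_moves:
  deltas: "1.6 -4.9 0 0;1.5 -4.9 0 0;0 0 2.2 -0.13;0 0 2.2 -0.134;0 0 0 0;0 0 0 0"

```text
t: 2.7
eef_pos: [0.6387, 0.2028, 0.1836]
ee_rot: [-3.141, 0.0, -1.642]
force: [0.1, 0.6, -0.4]
width: 0.0877
```

```bash
python3 - <<'E'
from h import *
s=readout.get_state();print(s["t"],s["q"])
plan(s,[.639,.203,.079],-1.64)
E
```

```text
2.7 [ 5.98105916e-01  3.77396988e-01 -6.03269642e-02  5.34201792e-04
 -1.13207478e+00  9.01214292e-01]
tool delta cm [-0.02 -0.03 10.46] turn z -0.002045637070740014
```

>>> apply_moves:
  deltas: "0 0 3.5 0;0 0 3.5 0;0 0 2.4 0;0 0 1 0;0 0 0 0;0 0 0 0"

```text
t: 3.45
eef_pos: [0.6391, 0.2031, 0.0802]
ee_rot: [-3.14, 0.001, -1.64]
force: [0.6, 0.1, -0.1]
width: 0.0879
```

>>> apply_moves:
  deltas: "0 0 0 0;0 0 0 0;0 0 0 0;0 0 0 0;0 0 0 0;0 0 0 0"
  gripper: 1
  squeeze: 30

```text
t: 4.2
eef_pos: [0.6382, 0.2026, 0.0785]
ee_rot: [3.141, -0.0, -1.64]
force: [0.5, -0.2, 0.1]
width: 0.0334
```

>>> apply_moves:
  deltas: "0 0 0 0;0 0 0 0;0 0 0 0;0 0 0 0"

```text
t: 4.7
eef_pos: [0.6382, 0.2022, 0.0785]
ee_rot: [3.141, -0.0, -1.64]
force: [0.8, -3.4, 0.3]
width: 0.0138
```

>>> apply_moves:
  deltas: "0 0 0 0.1;0 0 0 0.1;0 0 0 0.1;0 0 0 0.1;0 0 0 0.1;0 0 0 0.1;0 0 0 0.1;0 0 0 0.1;0 0 0 0.1;0 0 0 0.1"

```text
t: 5.95
eef_pos: [0.6396, 0.2045, 0.0786]
ee_rot: [3.141, 0.004, -2.642]
force: [4.8, 5.4, -5.2]
width: 0.0139
```

>>> apply_moves:
  deltas: "0 0 0 0.1;0 0 0 0.1;0 0 0 0.1;0 0 0 0.08;0 0 0 0;0 0 0 0"

```text
t: 6.7
eef_pos: [0.6407, 0.2048, 0.0786]
ee_rot: [3.139, 0.005, -3.019]
force: [8.9, 6.4, -7.9]
width: 0.0138
```

>>> apply_moves:
  deltas: "0 0 0 0;0 0 0 0;0 0 0 0;0 0 -1 0;0 0 -3 0;0 0 -4 0;0 0 -4 0"
  gripper: -1

```text
t: 7.58
eef_pos: [0.6382, 0.2024, 0.2006]
ee_rot: [-3.142, 0.0, -3.02]
force: [1.3, -0.1, 0.8]
width: 0.0781
```

>>> apply_moves:
  deltas: "3.8 -5 0 0;3.8 -5 0 0;3.8 -5 0 0;3.8 -5 0 0;3.8 -5 0 0;0 0 0 0"

```text
t: 8.32
eef_pos: [0.4786, -0.0701, 0.1998]
ee_rot: [3.141, 0.001, -3.023]
force: [0.0, 0.7, 0.5]
width: 0.0874
```

```bash
python3 - <<'E'
from h import *
import pickle
d=grab("top","pics/t1.png");s=grab("side","pics/s1.png")
pickle.dump((d,s),open("p1.pkl","wb"))
a=cv2.resize(d["image"][160:270,150:230],None,fx=5,fy=5,interpolation=cv2.INTER_CUBIC)
b=cv2.resize(s["image"][140:215,195:300],None,fx=3.7,fy=3.7,interpolation=cv2.INTER_CUBIC)
o=np.zeros((600,800,3),np.uint8);o[:a.shape[0],:a.shape[1]]=a;o[:b.shape[0],405:405+b.shape[1]]=b
c=cv2.resize(s["image"],None,fx=.7,fy=.7);o[300:300+c.shape[0],405:405+c.shape[1]]=c[:,:395]
cv2.imwrite("pics/z1.png",o[:,:,::-1])
print(readout.get_state()["eef_pos"])
E
```

```text
[ 0.48088172 -0.06796368  0.19969473]
```

View pics/z1.png

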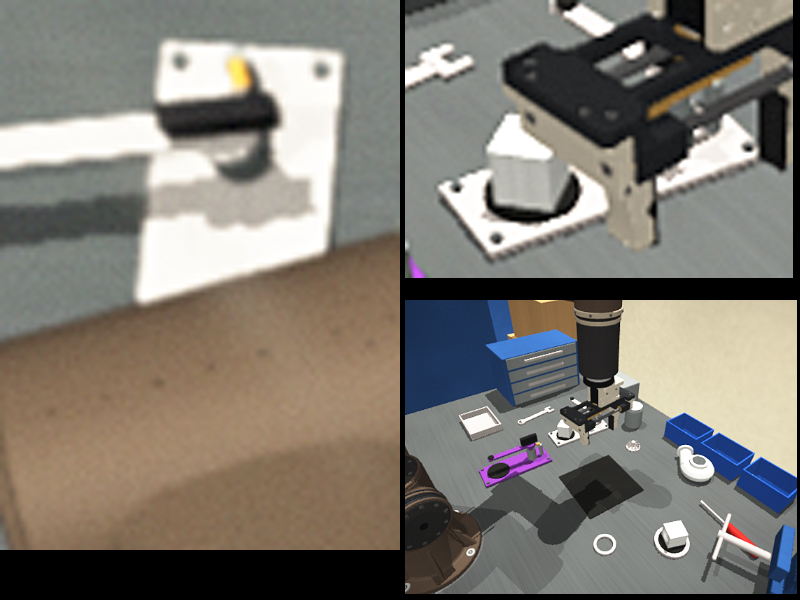

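```bash
python3 - <<'E'
from h import *
import pickle
from scipy.optimize import minimize
d=pickle.load(open("top0.pkl","rb"));s=pickle.load(open("side0.pkl","rb"))
R1={}
# white-ness masks
for n,cam,(x0,y0,x1,y1) in (("top",d,(170,220,215,262)),("side",s,(208,165,245,210))):
    print(n)
    r=cam["image"][y0:y1,x0:x1]
    cv2.imwrite(f"pics/c_{n}.png",cv2.resize(r[:,:,::-1],None,fx=9,fy=9,interpolation=cv2.INTER_CUBIC))
c=(.517,.211)
ims=[]
for dims,cy in (((.044,.044,.048),.6),((.048,.044,.044),.6),((.044,.048,.044),.6)):
    b=[([*c,.014+dims[2]/2],cy,dims,(0,0,255))]
    overlay(d,"pics/o1.png",b,(172,220,216,262),6);overlay(s,"pics/o2.png",b,(208,165,250,210),6)
    i1=cv2.imread("pics/o1.png");i2=cv2.imread("pics/o2.png")
    o=np.zeros((530,266,3),np.uint8);o[:252,:264]=i1;o[255:255+i2.shape[0],:i2.shape[1]]=i2[:,:266];ims.append(o)
cv2.imwrite("pics/o3.png",np.hstack(ims))
E
```

```text
top
side
```

View pics/o3.png

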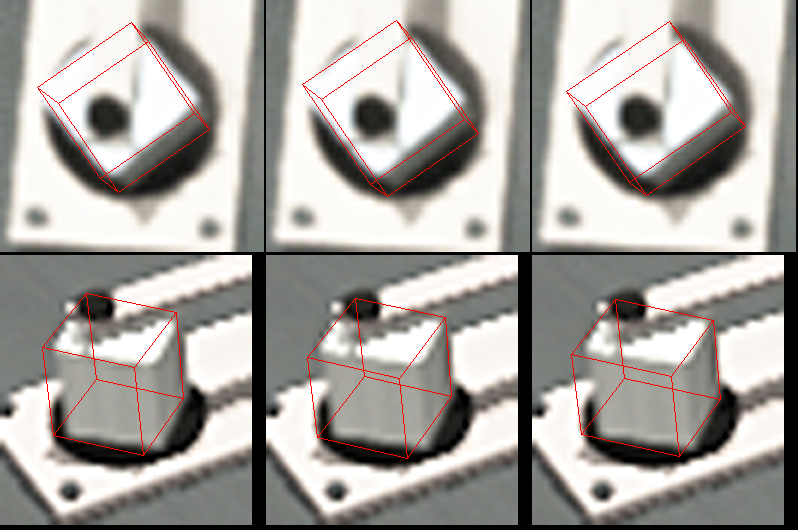

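>>> apply_moves:
  deltas: "2.2 -5.4 0 0;2.2 -5.4 0 0;2.2 -5.4 0 0;2.2 -5.4 0 0;2.2 -5.4 0 0;0 0 0 0"

```text
t: 9.18
eef_pos: [0.4042, -0.3514, 0.1982]
ee_rot: [-3.142, -0.001, -3.023]
force: [0.4, 1.2, -0.4]
width: 0.088
```

```bash
python3 - <<'E'
from h import *
import pickle
d=grab("top","pics/t2.png");s=grab("side","pics/s2.png")
pickle.dump((d,s),open("p2.pkl","wb"))
a=cv2.resize(d["image"][215:265,165:215],None,fx=8,fy=8,interpolation=cv2.INTER_CUBIC)
b=cv2.resize(s["image"][165:210,205:250],None,fx=8,fy=8,interpolation=cv2.INTER_CUBIC)
o=np.zeros((600,800,3),np.uint8);o[:a.shape[0],:a.shape[1]]=a;o[:b.shape[0],405:405+b.shape[1]]=b
c=cv2.resize(d["image"],None,fx=.45,fy=.45);o[402:402+c.shape[0],:c.shape[1]]=c
cv2.imwrite("pics/z2.png",o[:,:,::-1])
E
```

```text
(no output)
```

View pics/z2.png

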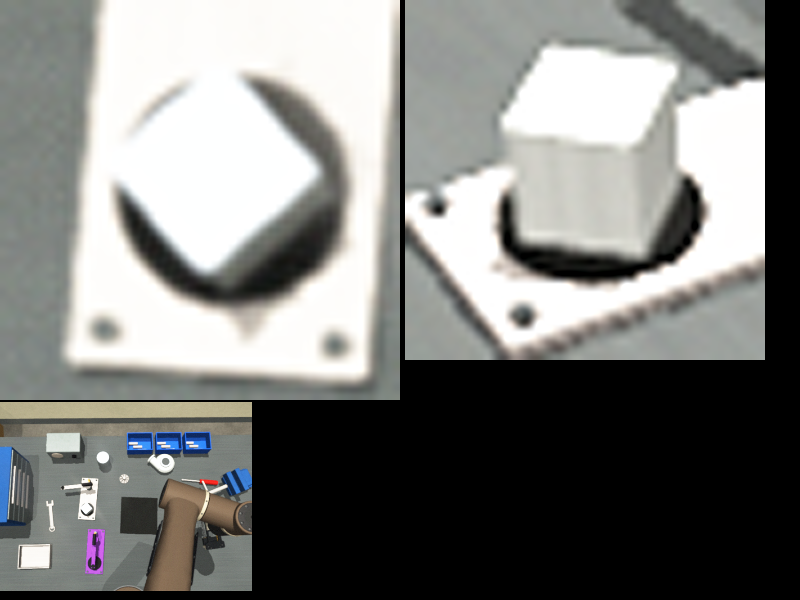

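```bash
python3 - <<'E'
from h import *
import pickle
from scipy.optimize import least_squares
d,s=pickle.load(open("p2.pkl","rb"))
T=np.array([(113,172),(210,272),(325,172),(222,68)])
S=np.array([(503,112),(632,148),(678,68),(545,45),(518,240),(645,257)])-[405,0]
uT=(T+.5)/8-.5+[165,215]; uS=(S+.5)/8-.5+[205,165]
for dims in ((44,44,48),(48,44,44),(44,48,44)):
    lx,ly,lz=np.array(dims)/2000
    def f(p):
        R=np.array([[np.cos(p[2]),-np.sin(p[2])],[np.sin(p[2]),np.cos(p[2])]])
        # corners order: left(+y), near(-x), right(-y), far(+x)
        cs=[R@np.array(q)+p[:2] for q in ((-lx,ly),(-lx,-ly),(lx,-ly),(lx,ly))]
        r=[]
        for c,u in zip(cs,uT): r.append(w2pix(d,[*c,.014+2*lz])-u+p[3:5])
        for c,u in zip(cs,uS[:4]): r.append(w2pix(s,[*c,.014+2*lz])-u+p[5:7])
        for c,u in zip(cs[:2],uS[4:]): r.append(w2pix(s,[*c,.014])-u+p[5:7])
        return np.r_[np.ravel(r),p[3:]*.3]
    o=least_squares(f,[.517,.21,.7,0,0,0,0]);print(dims,o.x.round(4),o.cost.round(3)); print(o.fun.round(1))
E
```

```text
(44, 44, 48) [ 0.5303  0.2108 -0.1669  0.8344  5.2557 -0.8527  1.8409] 330.253
[ 2.1  7.5  8.5 -2.2 -2.5 -8.  -8.1  2.2  1.8 -3.7 -8.4  0.6  1.6  6.2
 12.   0.5  1.6 -5.3 -8.5  1.5  0.3  1.6 -0.3  0.6]
(48, 44, 44) [ 0.5328  0.2127 -0.1559  1.3785  6.0055 -1.1243  1.5989] 360.617
[ 2.   8.4  8.5 -1.5 -2.5 -9.  -8.1  1.5  1.4 -3.1 -8.7  1.1  2.6  6.2
 12.8  0.6  1.  -5.9 -8.9  0.8  0.4  1.8 -0.3  0.5]
(44, 48, 44) [ 0.5319  0.2123 -0.1619  1.2264  5.6503 -1.15    1.4869] 343.598
[ 1.3  7.4  9.4 -2.1 -1.8 -7.9 -9.   2.1  1.6 -3.6 -8.   1.4  1.9  6.9
 11.7  0.5  1.2 -6.4 -8.3  1.1  0.4  1.7 -0.3  0.4]
```

```bash
cat > fit.py <<'E'
from h import *
import pickle
from scipy.optimize import least_squares
d,s=pickle.load(open("p2.pkl","rb"))
T=np.array([(113,172),(210,272),(325,172),(222,68)])
S=np.array([(545,45),(503,112),(632,148),(678,68),(518,240),(645,257)])-[405,0]
uT=(T+.5)/8-.5+[165,215]; uS=(S+.5)/8-.5+[205,165]
for dims in ((44,44,48),(48,44,44),(44,48,44)):
    lx,ly,lz=np.array(dims)/2000
    def f(p):
        R=np.array([[np.cos(p[2]),-np.sin(p[2])],[np.sin(p[2]),np.cos(p[2])]])
        cs=[R@np.array(q)+p[:2] for q in ((-lx,ly),(-lx,-ly),(lx,-ly),(lx,ly))]
        r=[]
        for c,u in zip(cs,uT): r.append(w2pix(d,[*c,.014+2*lz])-u+p[3:5])
        for c,u in zip(cs,uS[:4]): r.append(w2pix(s,[*c,.014+2*lz])-u+p[5:7])
        for c,u in zip(cs[1:3],uS[4:]): r.append(w2pix(s,[*c,.014])-u+p[5:7])
        return np.r_[np.ravel(r),p[3:]*.3]
    o=least_squares(f,[.517,.21,-.7,0,0,0,0]);print(dims,o.x.round(4),o.cost.round(3)); print(o.fun.round(1))
E
python3 fit.py
```

```text
(44, 44, 48) [ 0.5192  0.2086 -0.8433 -0.0146  0.6716  0.6297 -0.8497] 2.582
[-0.2 -0.7  0.   0.5 -0.1  0.4  0.4 -0.3  0.2  0.3  0.1  1.4  0.2 -1.
 -0.6 -0.6 -0.  -0.  -0.1  0.  -0.   0.2  0.2 -0.3]
(48, 44, 44) [ 0.5203  0.2101 -0.8486  0.3748  0.8783  0.4961 -1.2463] 5.939
[-0.8 -0.2 -0.7  1.1  0.5 -0.1  1.1 -0.8 -0.3  0.6 -0.6  1.7  1.  -0.4
  0.2 -0.  -0.8 -1.   0.5 -0.7  0.1  0.3  0.1 -0.4]
(44, 48, 44) [ 0.5205  0.2101 -0.8344  0.3733  0.9791  0.4674 -1.3751] 6.174
[-0.8 -1.2  0.7  1.1  0.4  0.9 -0.3 -0.8  0.5  0.2  0.   2.1  0.2 -0.3
 -0.4 -0.8 -0.2 -0.5 -0.2 -0.6  0.1  0.3  0.1 -0.4]
```

```bash
python3 - <<'E'
from h import *
s=readout.get_state();print(s["t"],s["q"].round(2))
plan(s,[.5195,.209,.15],-3.985)
E
```

```text
9.275 [-0.34  0.15 -0.34 -0.   -1.08  0.47]
tool delta cm [-18.11  53.99   4.83] turn z 0.964460095644939
```

>>> apply_moves:
  deltas: "-1.81 5.4 0 0;-1.81 5.4 0 0;-1.81 5.4 0 0;-1.81 5.4 0 0;-1.81 5.4 0 0;-1.81 5.4 0 0;-1.81 5.4 0 0;-1.81 5.4 0 0;-1.81 5.4 0 0;-1.81 5.4 0 0"
  gripper: -1

```text
t: 10.52
eef_pos: [0.5177, 0.2134, 0.1991]
ee_rot: [3.141, 0.001, -3.016]
force: [1.0, 0.8, 0.3]
width: 0.0875
```

>>> apply_moves:
  deltas: "0 0 0 0.16;0 0 0 0.16;0 0 0 0.16;0 0 0 0.16;0 0 1.5 0.16;0 0 1.5 0.164;0 0 0 0;0 0 0 0"

```text
t: 11.52
eef_pos: [0.5183, 0.2105, 0.1693]
ee_rot: [3.141, 0.0, 2.305]
force: [0.8, -0.1, 1.0]
width: 0.0877
```

```bash
python3 - <<'E'
from h import *
s=readout.get_state();print(s["t"],s["q"].round(2),s["eef_pos"],s["ee_rot"])
plan(s,[.5195,.209,.035],-3.985)
E
```

```text
11.525 [ 0.74  0.21 -0.33  0.   -1.03 -1.57] [0.51829764 0.21048017 0.16928878] [3.14081977e+00 2.39822405e-04 2.30505183e+00]
tool delta cm [-1.900e-01 -1.000e-02  1.343e+01] turn z 0.006866525138926605
```

>>> apply_moves:
  deltas: "-0.2 0 4 0.007;0 0 4 0;0 0 3 0;0 0 1.4 0;0 0 1 0;0 0 0 0"

```text
t: 12.28
eef_pos: [0.52, 0.208, 0.0348]
ee_rot: [3.141, 0.0, 2.293]
force: [0.2, 0.0, -0.4]
width: 0.0874
```

>>> apply_moves:
  deltas: "0 0 0 0;0 0 0 0;0 0 0 0;0 0 0 0;0 0 0 0;0 0 0 0;0 0 0 0"
  gripper: 1
  squeeze: 25

```text
t: 13.15
eef_pos: [0.5197, 0.2078, 0.0346]
ee_rot: [-3.142, -0.0, 2.293]
force: [-0.6, 0.1, 2.0]
width: 0.0438
```

>>> apply_moves:
  deltas: "0 0 -2 0;0 0 -4 0;0 0 -4 0;-3.57 -3.97 0 0;-3.57 -3.97 0 0;-3.57 -3.97 0 0;-3.57 -3.97 0 0;-3.57 -3.97 0 0;-3.57 -3.97 0 0;0 0 0 -0.17"

```text
t: 14.4
eef_pos: [0.4811, -0.1134, 0.1341]
ee_rot: [-3.141, -0.001, 2.461]
force: [-0.1, 0.2, -1.5]
width: 0.0439
```

>>> apply_moves:
  deltas: "0 0 0 -0.17;0 0 0 -0.17;0 0 0 -0.17;0 0 0 -0.169;0 0 2 0;0 0 2 0;0 0 0 0"

```text
t: 15.28
eef_pos: [0.481, -0.1106, 0.0931]
ee_rot: [-3.141, -0.004, 3.141]
force: [0.6, 0.5, -1.1]
width: 0.0439
```

```bash
python3 - <<'E'
from h import *
s=readout.get_state();print(s["t"],s["q"].round(2),s["eef_pos"],s["ee_rot"],s["width"])
d=grab("side","pics/s3.png")
cv2.imwrite("pics/s3.png",cv2.resize(d["image"][150:350,150:400],None,fx=3,fy=3)[:,:,::-1])
E
```

```text
15.275 [ 0.17  0.2  -0.56 -0.   -0.82 -0.17] [ 0.4810106  -0.11056366  0.09314183] [-3.14127557 -0.00365771  3.14121739] 0.04385282549182946
```

View pics/s3.png

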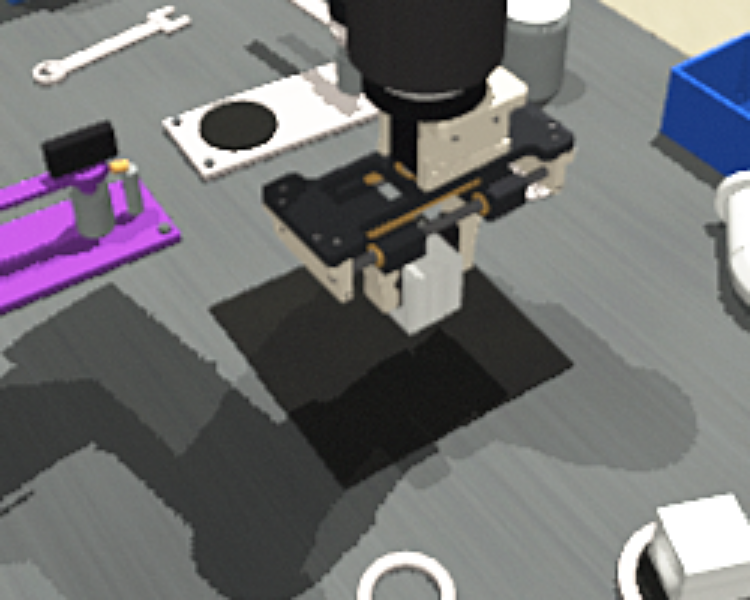

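>>> apply_moves:
  deltas: "0 0 3 0;0 0 2.5 0;0 0 0.8 0;0 0 0.4 0;0 0 0 0;0 0 0 0"

```text
t: 16.08
eef_pos: [0.4831, -0.1103, 0.0284]
ee_rot: [3.141, 0.001, -3.141]
force: [-0.6, 0.3, -1.6]
width: 0.0442
```

>>> apply_moves:
  deltas: "0 0 0.3 0;0 0 0 0;0 0 0 0"

```text
t: 16.45
eef_pos: [0.4825, -0.1104, 0.0246]
ee_rot: [-3.142, -0.0, -3.142]
force: [-0.7, 0.4, -1.3]
width: 0.0438
```

>>> apply_moves:
  deltas: "0 0 0 0;0 0 0 0;0 0 0 0;0 0 -1 0;0 0 -4 0;0 -2.5 0 0;0 -2.5 0 0;0 0 0 0"
  gripper: -1

```text
t: 17.45
eef_pos: [0.4826, -0.1614, 0.0753]
ee_rot: [-3.142, 0.001, 3.14]
force: [-0.2, -0.1, -1.0]
width: 0.0875
```

>>> apply_moves:
  deltas: "0 0 0 0;0 0 0 0;0 0 0 0;0 0 0 0;0 0 0 0;0 0 0 0;0 0 0 0;0 0 0 0;0 0 3 0;0 0 0 0"
  gripper: 1

```text
t: 18.7
eef_pos: [0.4808, -0.1604, 0.0431]
ee_rot: [3.142, -0.004, 3.141]
force: [0.4, 0.2, -0.3]
width: 0.0011
```

```bash
python3 - <<'E'
from h import *
s=readout.get_state();print(s["t"],s["eef_pos"],s["ee_rot"],s["width"])
d=grab("side","pics/s4.png")
cv2.imwrite("pics/s4.png",cv2.resize(d["image"][150:350,150:400],None,fx=3,fy=3)[:,:,::-1])
E
```

```text
18.7 [ 0.48082562 -0.1604185   0.04311884] [ 3.1415589  -0.00397475  3.14119295] 0.0010515580461811181
```

View pics/s4.png

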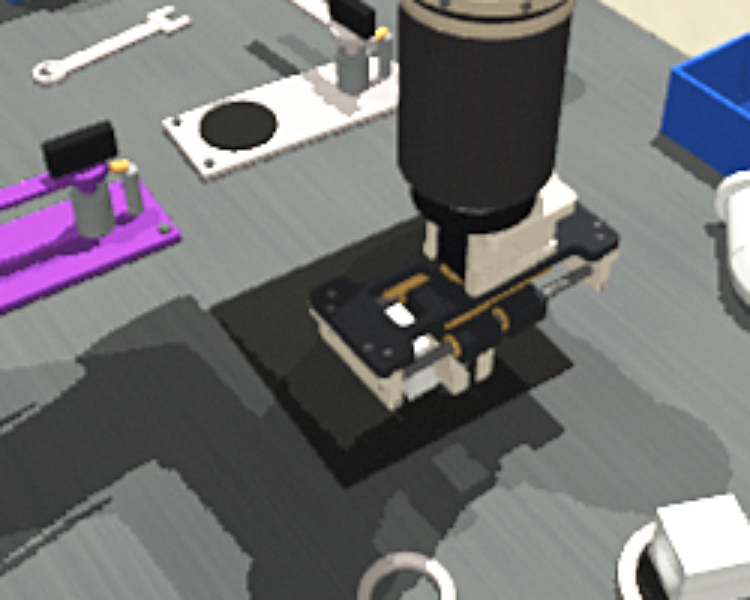

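>>> apply_moves:
  deltas: "0 1 0 0;0 0.7 0 0;0 0.6 0 0;0 0.6 0 0;0 0.6 0 0"

```text
t: 19.38
eef_pos: [0.4826, -0.125, 0.0448]
ee_rot: [-3.142, 0.0, -3.141]
force: [-0.4, -2.1, 1.0]
width: 0.0005
```

>>> apply_moves:
  deltas: "0 0.6 0 0;0 0.6 0 0;0 0.3 0 0;0 0 0 0"

```text
t: 19.88
eef_pos: [0.4824, -0.1101, 0.0444]
ee_rot: [3.141, -0.0, -3.141]
force: [-0.3, -0.4, 0.6]
width: 0.0006
```

```bash
python3 - <<'E'
from h import *
s=readout.get_state();print(s["t"],s["eef_pos"],s["ee_rot"],s["width"],s["force"])
d=grab("side","pics/s5.png")
cv2.imwrite("pics/s5.png",cv2.resize(d["image"][150:350,150:400],None,fx=3,fy=3)[:,:,::-1])
E
```

```text
19.875 [ 0.48237386 -0.11005394  0.04442452] [ 3.14138982e+00 -2.25222131e-04 -3.14136524e+00] 0.0005820861776845313 [-0.28357927 -0.44896817  0.6308362 ]
```

View pics/s5.png

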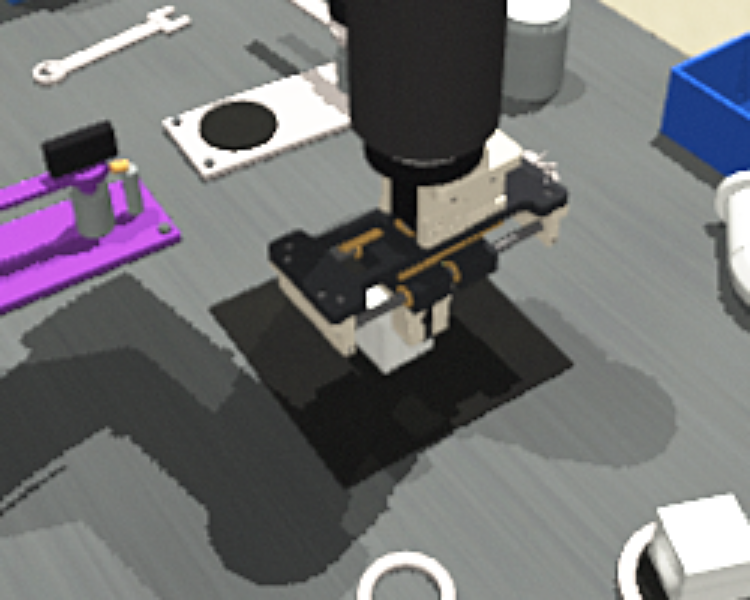

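>>> apply_moves:
  deltas: "0 0.6 0 0;0 0.6 0 0;0 0.4 0 0;0 0 0 0"

```text
t: 20.42
eef_pos: [0.4825, -0.094, 0.0445]
ee_rot: [3.141, -0.0, -3.141]
force: [-0.8, -0.3, -0.2]
width: 0.0005
```

```bash
python3 - <<'E'
from h import *
s=readout.get_state();print(s["t"],s["eef_pos"],s["ee_rot"],s["width"],s["force"])
d=grab("side","pics/s6.png")
cv2.imwrite("pics/s6.png",cv2.resize(d["image"][200:320,200:350],None,fx=5,fy=5,interpolation=cv2.INTER_CUBIC)[:,:,::-1])
E
```

```text
20.425 [ 0.48247071 -0.09395757  0.04451354] [ 3.14143517e+00 -3.95239979e-05 -3.14110927e+00] 0.0005448964539430703 [-0.80055875 -0.3329758  -0.22549486]
```

View pics/s6.png

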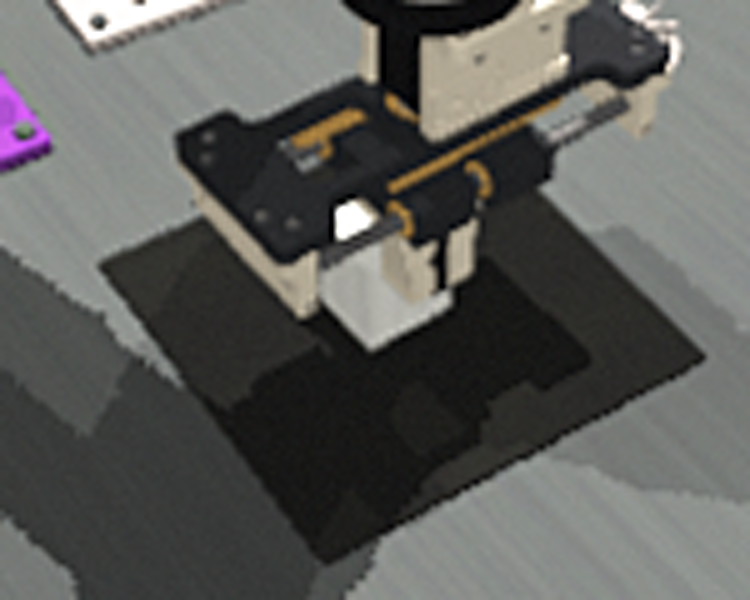

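```bash
python3 - <<'E'
from h import *
d=viewer.grab_frame("side")
for p in [(374,352),(450,305)]:
    print(pix2w(d,(p[0]+.5)/5-.5+200,(p[1]+.5)/5-.5+200,.004))
print(w2pix(d,[.46,-.0845,.004]))
E
```

```text
[ 0.46188837 -0.08478535  0.004     ]
[ 0.50594794 -0.08224066  0.004     ]
[273.62831998 270.30338886]
```

>>> apply_moves:
  deltas: "0 -0.8 0 0;0 0 -3 0;0 4 0 0;0 0 0 0;0 0 0 0;0 0 0 0;0 0 0 0"
  gripper: -1

```text
t: 21.4
eef_pos: [0.4823, -0.063, 0.0744]
ee_rot: [-3.141, -0.0, 3.141]
force: [0.5, 0.0, -0.4]
width: 0.065
```

```bash
python3 - <<'E'
from h import *
import pickle
d=pickle.load(open("top0.pkl","rb"))
im=d["image"][195:310,255:365].astype(np.uint8); g=cv2.cvtColor(im,cv2.COLOR_RGB2GRAY)
m=(g<40).astype(np.uint8); n,l,st,ce=cv2.connectedComponentsWithStats(m); k=1+st[1:,4].argmax()
c=max(cv2.findContours((l==k).astype(np.uint8),0,1)[0],key=cv2.contourArea)[:,0]+[255,195]
w=np.array([pix2w(d,*p,.004)[:2] for p in c],np.float32)
r=cv2.minAreaRect(w*1000); print(r, cv2.boxPoints(r)/1000)
s=readout.get_state();print(s["eef_pos"],s["width"])
for q in [(386,299),(424,238)]: print(pix2w(d,*q,.02))
E
```

```text
((476.53509521484375, -94.9553451538086), (215.60910034179688, 117.32520294189453), 15.338199615478516) [[ 0.3570532  -0.06689826]
 [ 0.38808763 -0.1800445 ]
 [ 0.59601694 -0.12301243]
 [ 0.56498253 -0.0098662 ]]
[ 0.48233733 -0.06295875  0.0743571 ] 0.06495029358249876
[ 0.36454128 -0.24935477  0.02      ]
[ 0.5099365  -0.34985408  0.02      ]
```

```bash
python3 - <<'E'
from h import *
import pickle
d=pickle.load(open("top0.pkl","rb"))
im=d["image"][195:310,255:365]; g=cv2.GaussianBlur(cv2.cvtColor(im,cv2.COLOR_RGB2GRAY),(3,3),0)
t,m=cv2.threshold(g,0,255,cv2.THRESH_BINARY_INV+cv2.THRESH_OTSU); print(t)
n,l,st,ce=cv2.connectedComponentsWithStats(m); k=1+st[1:,4].argmax()
c=max(cv2.findContours((l==k).astype(np.uint8),0,1)[0],key=cv2.contourArea)[:,0]+[255,195]
w=np.array([pix2w(d,*p,.004)[:2] for p in c],np.float32)
r=cv2.minAreaRect(w*1000); print(r, cv2.boxPoints(r)/1000)
E
```

```text
80.0
((482.214599609375, -67.8123779296875), (199.81634521484375, 200.75570678710938), 87.54267120361328) [[ 0.37764543 -0.16332495]
 [ 0.57821655 -0.1719324 ]
 [ 0.58678377  0.0277002 ]
 [ 0.38621265  0.03630765]]
```

>>> apply_moves:
  deltas: "0 0 0 0;0 0 0 0;0 0 2.5 0;0 0 2 0;0 0 0.4 0;0 0 0 0"

```text
t: 22.15
eef_pos: [0.4826, -0.0624, 0.0257]
ee_rot: [-3.141, -0.0, -3.141]
force: [-0.0, -1.2, -0.1]
width: 0.0875
```

>>> apply_moves:
  deltas: "0 0 0 0;0 0 0 0;0 0 0 0;0 0 0 0;0 0 0 0;0 0 0 0;0 0 0 0"
  gripper: 1

```text
t: 23.02
eef_pos: [0.4825, -0.0624, 0.0256]
ee_rot: [-3.142, -0.0, -3.142]
force: [-0.7, 0.4, 2.0]
width: 0.044
```

>>> apply_moves:
  deltas: "0 0 -3 0.043;0 -4.4 0 0;0 -4.4 0 0;0 -4.4 0 0;0 0 2 0;0 0 1 0;0 0 0.3 0;0 0 0 0;0 0 0 0"

```text
t: 24.15
eef_pos: [0.4773, -0.1939, 0.0231]
ee_rot: [-3.142, 0.001, 3.1]
force: [-0.5, -0.2, -1.9]
width: 0.0434
```

Release, back off, close, and set up the push against the mat's step.

>>> apply_moves:
  deltas: "0 0 0.1 0;0 0 0 0;0 0 0 0;0 0 0 0;0 0 -1 0;0 0 -4 0;0 -2.5 0 0;0 -2.5 0 0;0 0 0 0"
  gripper: -1

```text
t: 25.28
eef_pos: [0.4747, -0.2454, 0.0722]
ee_rot: [-3.141, 0.001, 3.097]
force: [0.2, 0.6, 0.4]
width: 0.0878
```

>>> apply_moves:
  deltas: "0 0 0 0;0 0 0 0;0 0 0 0;0 0 0 0;0 0 0 0;0 0 0 0;0 0 0 0;0 0 3 0;0 0 0.2 0;0 0 0 0"
  gripper: 1

```text
t: 26.52
eef_pos: [0.4748, -0.2443, 0.0399]
ee_rot: [-3.141, -0.0, 3.099]
force: [-0.2, -0.9, 0.4]
width: 0.0007
```

```bash
python3 - <<'E'
from h import *
s=readout.get_state();print(s["t"],s["eef_pos"],s["ee_rot"],s["width"])
d=grab("side","pics/s7.png")
cv2.imwrite("pics/s7.png",cv2.resize(d["image"][200:350,200:400],None,fx=4,fy=4,interpolation=cv2.INTER_CUBIC)[:,:,::-1])
E
```

```text
26.525 [ 0.4747758  -0.24434074  0.03989535] [-3.14138801e+00 -4.07683144e-04  3.09884817e+00] 0.0007001669073173897
```

View pics/s7.png

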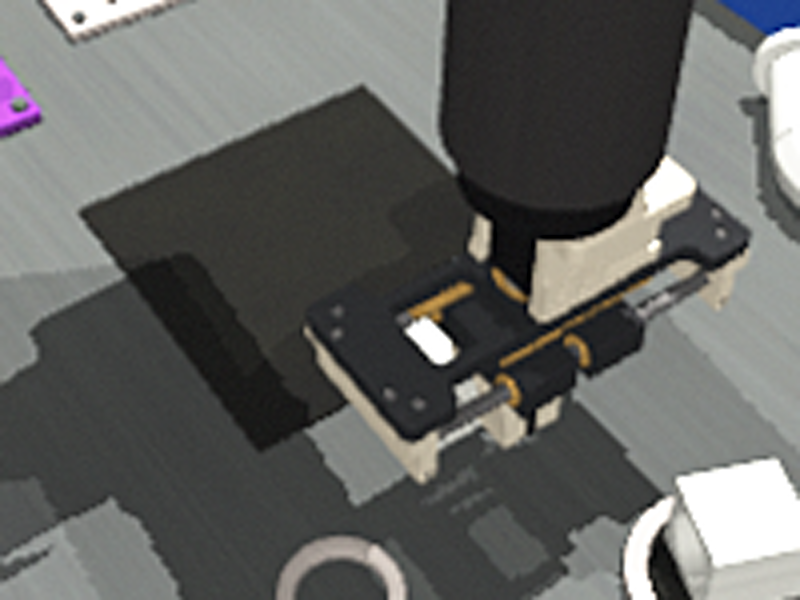

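>>> apply_moves:
  deltas: "0 1.5 0 0;0 0.6 0 0;0 0.5 0 0;0 0.5 0 0;0 0.5 0 0"

```text
t: 27.2
eef_pos: [0.4781, -0.2115, 0.0433]
ee_rot: [-3.136, 0.003, 3.102]
force: [-9.6, -28.8, 37.8]
width: 0.0004
```

>>> apply_moves:
  deltas: "0 0.5 0 0;0 0.5 0 0;0 0.4 0 0;0 0 0 0"

```text
t: 27.7
eef_pos: [0.4801, -0.201, 0.0485]
ee_rot: [-3.132, 0.007, 3.105]
force: [-18.9, -36.6, 74.1]
width: 0.0002
```

```bash
python3 - <<'E'
from h import *
s=readout.get_state();print(s["t"],s["eef_pos"],s["ee_rot"],s["width"])
d=grab("side","pics/s8.png")
cv2.imwrite("pics/s8.png",cv2.resize(d["image"][200:350,200:400],None,fx=4,fy=4,interpolation=cv2.INTER_CUBIC)[:,:,::-1])
E
```

```text
27.7 [ 0.48007235 -0.20096385  0.04854923] [-3.13150565  0.00712744  3.10476829] 0.0002363002571305753
```

View pics/s8.png

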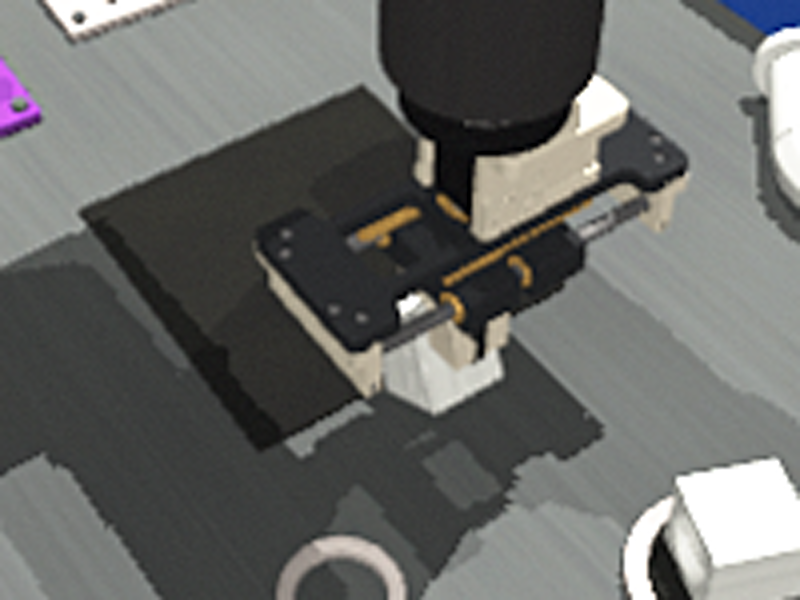

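>>> apply_moves:
  deltas: "0 0 -0.5 0;0 0 -0.4 0"

```text
t: 28.0
eef_pos: [0.4787, -0.1959, 0.052]
ee_rot: [-3.14, 0.006, 3.099]
force: [0.2, -3.4, 7.8]
width: 0.0005
```

>>> apply_moves:
  deltas: "0 0.4 -0.3 0;0 0.4 -0.3 0;0 0.4 -0.2 0"

```text
t: 28.38
eef_pos: [0.4771, -0.1818, 0.0566]
ee_rot: [3.141, -0.0, 3.099]
force: [-0.1, 0.2, -0.3]
width: 0.0006
```

```bash
python3 - <<'E'
from h import *
s=readout.get_state();print(s["t"],s["eef_pos"],s["force"],s["width"])
d=grab("side","pics/s9.png")
cv2.imwrite("pics/s9.png",cv2.resize(d["image"][200:350,200:400],None,fx=4,fy=4,interpolation=cv2.INTER_CUBIC)[:,:,::-1])
E
```

```text
28.375 [ 0.47709061 -0.18175352  0.05660294] [-0.05135642  0.21285184 -0.27716156] 0.0005908455108278457
```

View pics/s9.png

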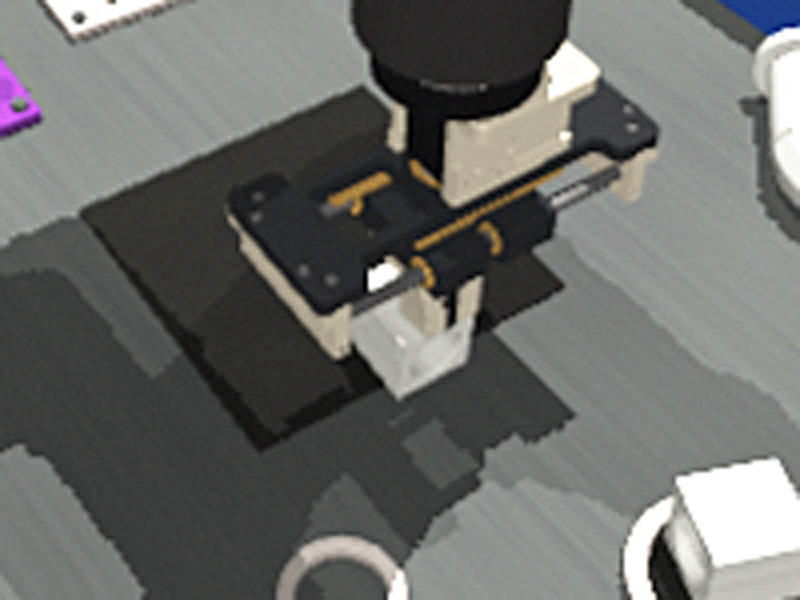

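>>> apply_moves:
  deltas: "0 0 -4 0;0 0 -5 0;0 5 0 0;0 0 0 0"

```text
t: 28.92
eef_pos: [0.4796, -0.1302, 0.147]
ee_rot: [3.141, 0.001, 3.101]
force: [0.7, -0.6, -1.2]
width: 0.0002
```

```bash
python3 - <<'E'
from h import *
s=readout.get_state();print(s["t"],s["eef_pos"],s["force"],s["width"])
d=grab("side","pics/s10.png")
cv2.imwrite("pics/s10.png",cv2.resize(d["image"][220:320,260:360],None,fx=6,fy=6,interpolation=cv2.INTER_CUBIC)[:,:,::-1])
E
```

```text
28.925 [ 0.47963726 -0.13016267  0.14696959] [ 0.74822979 -0.59626789 -1.24629876] 0.00018115703299317263
```

View pics/s10.png

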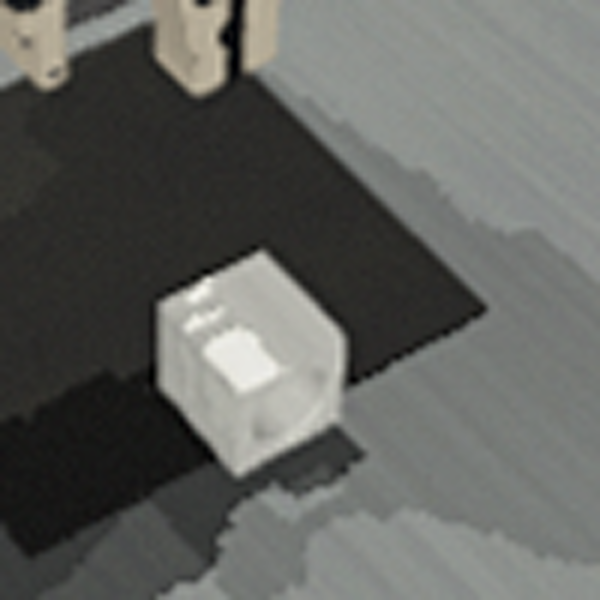

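```bash
python3 - <<'E'
from h import *
d=viewer.grab_frame("side")
f=lambda p,z: pix2w(d,(p[0]+.5)/6-.5+260,(p[1]+.5)/6-.5+220,z).round(4)
for p in [(157,305),(263,250),(347,345),(240,390)]: print(f(p,.048))
print(f((238,475),.004),f((340,420),.004),f((157,385),.004))
E
```

```text
[ 0.4578 -0.1313  0.048 ]
[ 0.5032 -0.1329  0.048 ]
[ 0.499  -0.1835  0.048 ]
[ 0.4578 -0.1774  0.048 ]
[ 0.4578 -0.1785  0.004 ] [ 0.5014 -0.181   0.004 ] [ 0.4589 -0.1306  0.004 ]
```

>>> apply_moves:
  deltas: "0 -2.6 0 0;0 0 2 0;0 0 2 0;0 0 2 0;0 0 1 0;0 0 2.5 0;0 0 2.2 0;0 0 0.4 0;0 0 0 0"
  gripper: -1

```text
t: 30.15
eef_pos: [0.4785, -0.1585, 0.0258]
ee_rot: [-3.141, -0.0, 3.099]
force: [0.3, 0.2, 1.0]
width: 0.0839
```

>>> apply_moves:
  deltas: "0 0 0 0;0 0 0 0;0 0 0 0;0 0 0 0;0 0 0 0;0 0 0 0;0 0 0 0"
  gripper: 1

```text
t: 31.02
eef_pos: [0.4785, -0.1583, 0.0257]
ee_rot: [-3.142, 0.0, 3.099]
force: [-0.2, -0.0, 1.7]
width: 0.0437
```

>>> apply_moves:
  deltas: "0 0 -3 0;0 -2.1 0 0;0 -2.1 0 0;0 0 2 0;0 0 1 0;0 0 0.4 0;0 0 0 0;0 0 0 0"

```text
t: 32.02
eef_pos: [0.4768, -0.2001, 0.0217]
ee_rot: [-3.142, 0.0, 3.099]
force: [0.3, -0.3, -0.8]
width: 0.0439
```

>>> apply_moves:
  deltas: "0 0 0 0;0 0 0 0;0 0 0 0;0 0 -1 0;0 0 -4 0;0 -2.6 0 0;0 -2.6 0 0;0 0 0 0"
  gripper: -1

```text
t: 33.02
eef_pos: [0.4744, -0.2534, 0.0723]
ee_rot: [-3.141, 0.001, 3.097]
force: [-1.0, -0.2, -0.2]
width: 0.0874
```

>>> apply_moves:
  deltas: "0 0 0 0;0 0 0 0;0 0 0 0;0 0 0 0;0 0 0 0;0 0 0 0;0 0 0 0;0 0 3 0;0 0 0.5 0;0 0 0 0"
  gripper: 1

```text
t: 34.28
eef_pos: [0.4742, -0.2523, 0.0366]
ee_rot: [-3.141, -0.001, 3.099]
force: [0.5, -0.6, -0.5]
width: 0.0008
```

```bash
python3 - <<'E'
from h import *
s=readout.get_state();print(s["t"],s["eef_pos"],s["ee_rot"],s["width"])
d=grab("side","pics/s11.png")
cv2.imwrite("pics/s11.png",cv2.resize(d["image"][200:350,200:400],None,fx=4,fy=4,interpolation=cv2.INTER_CUBIC)[:,:,::-1])
E
```

```text
34.275 [ 0.47420675 -0.25231069  0.03657479] [-3.14147382e+00 -9.40212974e-04  3.09875432e+00] 0.0007657607274254554
```

View pics/s11.png

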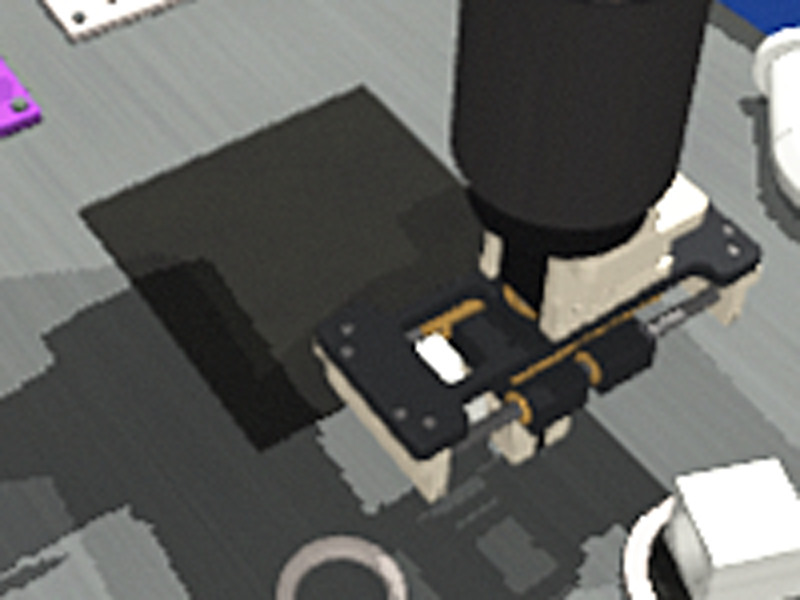

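>>> apply_moves:
  deltas: "0 1.5 0 0;0 0.6 0 0;0 0.3 0 0;0 0.2 0 0"

```text
t: 34.83
eef_pos: [0.4759, -0.2267, 0.0374]
ee_rot: [-3.14, 0.001, 3.1]
force: [-2.7, -10.1, 7.7]
width: 0.0004
```

>>> apply_moves:
  deltas: "0 0.3 -0.45 0;0 0.4 -0.4 0;0 0.43 -0.4 0;0 0.47 -0.34 0"

```text
t: 35.33
eef_pos: [0.476, -0.2098, 0.0526]
ee_rot: [3.141, -0.0, 3.099]
force: [0.2, -0.1, -0.5]
width: 0.0002
```

```bash
python3 - <<'E'
from h import *
d=grab("side","pics/s12.png")
cv2.imwrite("pics/s12.png",cv2.resize(d["image"][240:320,270:370],None,fx=7,fy=7,interpolation=cv2.INTER_CUBIC)[:,:,::-1])
E
```

```text
(no output)
```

View pics/s12.png

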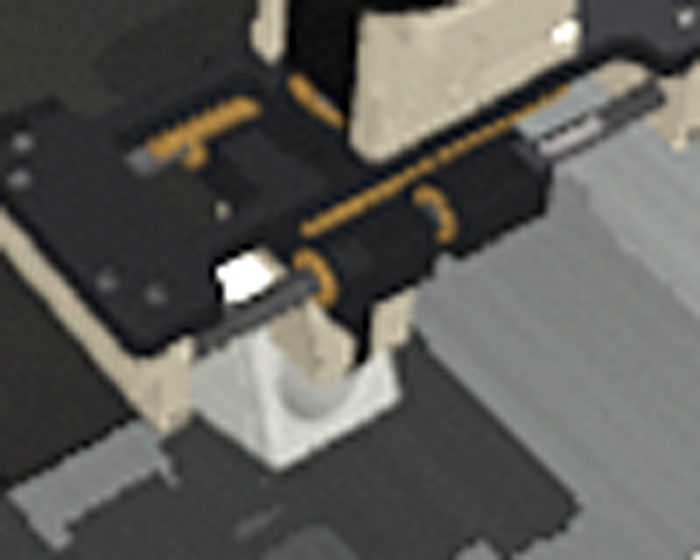

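>>> apply_moves:
  deltas: "0 -1.3 0 0;0 -1.3 0 0;0 0 1.5 0;0 0 1 0;0 0.5 0 0;0 0.4 0 0"

```text
t: 36.12
eef_pos: [0.4754, -0.2269, 0.0273]
ee_rot: [-3.141, -0.001, 3.099]
force: [0.6, -1.2, 0.2]
width: 0.0006
```

>>> apply_moves:
  deltas: "0 0.3 -0.1 0;0 0.3 -0.35 0;0 0.33 -0.35 0"

```text
t: 36.5
eef_pos: [0.4759, -0.2186, 0.0367]
ee_rot: [-3.14, 0.001, 3.1]
force: [-2.6, -7.4, 5.5]
width: 0.0004
```

>>> apply_moves:
  deltas: "0 0.37 -0.32 0;0 0.4 -0.3 0"

```text
t: 36.75
eef_pos: [0.4765, -0.2108, 0.0432]
ee_rot: [-3.14, 0.001, 3.1]
force: [-2.5, -6.0, 7.0]
width: 0.0005
```

>>> apply_moves:
  deltas: "0 0.43 -0.27 0;0 0.45 -0.24 0"

```text
t: 37.0
eef_pos: [0.4772, -0.2018, 0.0484]
ee_rot: [-3.14, 0.002, 3.1]
force: [-1.6, -4.7, 8.1]
width: 0.0001
```

>>> apply_moves:
  deltas: "0 0.48 -0.2 0;0 0.5 -0.18 0"

```text
t: 37.25
eef_pos: [0.4777, -0.1917, 0.0521]
ee_rot: [-3.141, 0.002, 3.1]
force: [-1.8, -1.6, 6.2]
width: 0.0006
```

>>> apply_moves:
  deltas: "0 0.5 -0.15 0;0 0.5 -0.1 0"

```text
t: 37.5
eef_pos: [0.478, -0.1813, 0.054]
ee_rot: [-3.141, 0.002, 3.099]
force: [0.2, 0.2, 3.0]
width: 0.0005
```

>>> apply_moves:
  deltas: "0 0.5 -0.1 0;0 0.5 0 0;0 0 0 0"

```text
t: 37.88
eef_pos: [0.4777, -0.1713, 0.0538]
ee_rot: [3.142, -0.0, 3.099]
force: [-1.0, -0.3, -0.3]
width: 0.0005
```

>>> apply_moves:
  deltas: "0 0 -3 0;0 0 -5 0;0 4 -2 0;0 0 0 0"

```text
t: 38.38
eef_pos: [0.4807, -0.1304, 0.1559]
ee_rot: [3.141, 0.004, 3.1]
force: [0.1, -0.3, -1.2]
width: 0.0005
```

```bash
python3 - <<'E'
from h import *
s=readout.get_state();print(s["t"],s["eef_pos"],s["force"],s["width"])
d=grab("side","pics/s13.png")
cv2.imwrite("pics/s13.png",cv2.resize(d["image"][220:320,260:360],None,fx=6,fy=6,interpolation=cv2.INTER_CUBIC)[:,:,::-1])
E
```

```text
38.375 [ 0.48070633 -0.13039442  0.1558753 ] [ 0.09289337 -0.31816487 -1.20610904] 0.0005390183220376025
```

View pics/s13.png

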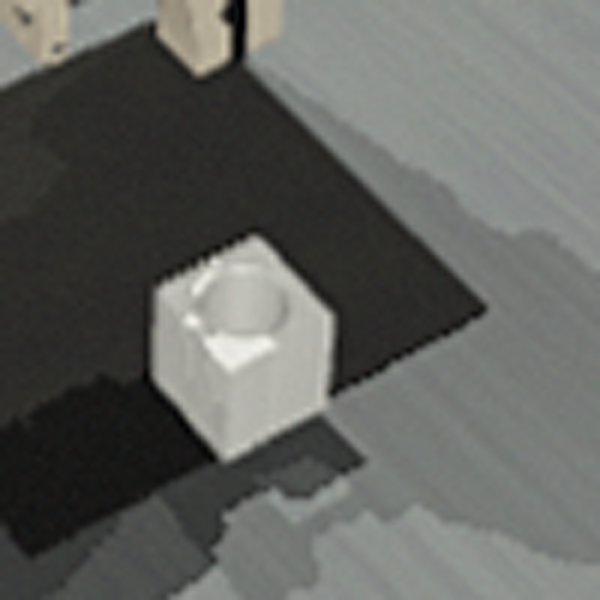

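Hole is up. Locate the block and grasp it.

```bash
python3 - <<'E'
from h import *
d=viewer.grab_frame("side")
f=lambda p,z: pix2w(d,(p[0]+.5)/6-.5+260,(p[1]+.5)/6-.5+220,z).round(4)
P=[f(p,.052) for p in [(155,290),(258,235),(335,318),(230,372)]]; print(P,np.mean(P,0))
print(f((225,462),.004),f((328,408),.004))
plan(readout.get_state(),[.48,-.155,.0256],3.1)
E
```

```text
[array([ 0.4592, -0.1283,  0.052 ]), array([ 0.5038, -0.1291,  0.052 ]), array([ 0.501 , -0.1744,  0.052 ]), array([ 0.4577, -0.1719,  0.052 ])] [ 0.480425 -0.150925  0.052   ]
[ 0.4576 -0.1715  0.004 ] [ 0.5015 -0.1744  0.004 ]
tool delta cm [-0.17 -2.34 12.82] turn z -0.000553505805986898
```

>>> apply_moves:
  deltas: "-0.1 -2 0 0;0 0 2 0;0 0 2 0;0 0 2 0;0 0 1 0;0 0 2.5 0;0 0 2.5 0;0 0 0.6 0;0 0 0 0"
  gripper: -1

```text
t: 39.6
eef_pos: [0.4796, -0.152, 0.028]
ee_rot: [-3.141, -0.001, 3.099]
force: [0.6, 0.4, 0.4]
width: 0.0839
```

>>> apply_moves:
  deltas: "0 0 0 0;0 0 0 0;0 0 0 0;0 0 0 0;0 0 0 0;0 0 0 0;0 0 0 0;0 0 0 0"
  gripper: 1
  squeeze: 35

```text
t: 40.6
eef_pos: [0.4796, -0.1518, 0.0282]
ee_rot: [-3.142, -0.0, 3.099]
force: [-2.0, 0.1, 3.4]
width: 0.0437
```

>>> apply_moves:
  deltas: "0 0 -1.5 0;0 0 -3 0;0 0 -3 0;0 0 -3 0;0 0 -2 0;0 2 -1 0;0 2.5 -0.7 0;0 2.5 0 0;0 1 0 0;0 0 0 0"

```text
t: 41.85
eef_pos: [0.483, -0.0715, 0.1704]
ee_rot: [3.142, 0.0, 3.1]
force: [0.9, 0.4, -1.9]
width: 0.0434
```

>>> apply_moves:
  deltas: "0 0 0 0;0 0 0 0;0 0 0 0;0 0 0 0"

```text
t: 42.35
eef_pos: [0.483, -0.0721, 0.17]
ee_rot: [-3.142, -0.0, 3.098]
force: [0.1, -0.3, -1.5]
width: 0.0436
```

```bash
python3 - <<'E'
from h import *
s=readout.get_state();print(s["t"],s["eef_pos"],s["force"],s["width"],abs(s["qd"]).max())
d=grab("side","pics/s14.png")
cv2.imwrite("pics/s14.png",cv2.resize(d["image"][100:350,150:430],None,fx=2.4,fy=2.4,interpolation=cv2.INTER_CUBIC)[:,:,::-1])
E
```

```text
42.35 [ 0.48303446 -0.07210896  0.16998883] [ 0.09735387 -0.31645079 -1.49004958] 0.04364893849047686 0.0036662906517554036
```

View pics/s14.png

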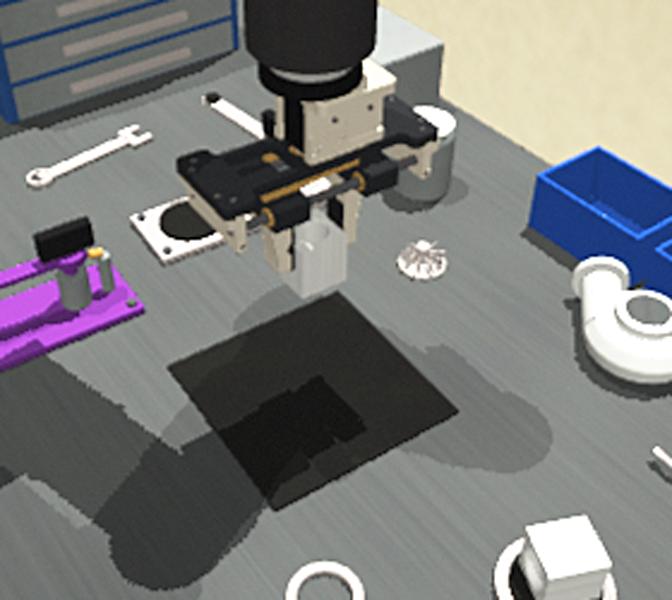

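```bash
python3 - <<'E'
from station import job
print(job.job_done())
E
```

```text
the job is handed in; nothing more can be done
None
```

I finished the job and handed it in at about 42 s of the 72 s allowed. The spacer from under the clamp is held over the mat with its hole facing up. `job_done` gives no verdict, so the result rests on my own checks.

**What I did:**
- **Clamp:** I turned the knob clockwise about 1.38 rad, past the detent. It stayed open after I let go.
- **Spacer:** I took the clamped spacer off the pad. It was standing with its hole down, so it was spacer_a.
- **Turning it over:** The gripper cannot tilt, so I tipped the block twice by pushing it over the 4 mm edge of the mat. I then picked it up again with a 35 N grip.

**Last checks:**
- **Position:** The tool was at (0.483, −0.072, 0.170), within about 5 mm of the mat's centre. The spacer's centre is also about 0.17 m above the bench, estimated from where I gripped it. Joint speeds were below 0.004 rad/s.
- **Grip:** The finger opening was 43.6 mm, which matches the 44 mm block.
- **Pictures:** The last side picture showed the block upright in the fingers and touching nothing else. It also showed the clamp arm still open and the spare on its stand. The hole showed clearly facing up just before the final grasp.

**What went wrong on the way:**
- **First tip attempt:** Pushing on the mat surface only slid the block.
- **First tip over the mat edge:** It pushed up briefly with about 85 N at the wrist, below the 120 N limit. The force came from the fingertips jamming against the block.
- **Second tip:** It slipped once, and I repeated it with the fingers lower.

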